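# Find the rattling tea tin and hold it out

### The arm

A 6-joint arm with a two-finger parallel gripper is mounted at the origin on the work surface. World frame = base frame: x ahead of the robot, y to its left, z up, the work surface at z = 0. Lengths are in m, angles in rad, forces in N, time in s.
With the tool pointing down it reaches from about 0.375 to 0.9 m from the base axis. Payload 3.1 kg.
Tool frame: the origin (TCP) lies on the centre line of the jaws, within the pads' length; the fingertips stand 25 mm ahead of it and the grasp point (between the pads) lies 6 mm ahead of it; x points along the fingers, y is the direction in which the jaws open and shut, and the axes are right-handed (so a half turn about x gives the same grasp; the last joint's range is limited). The gripper opens to 87 mm and grips with 3 to 60 N. Pads are 19 mm wide; open, the fingers measure 117 mm over their backs; the gripper's body (75 mm by 190 mm) begins 51 mm behind the grasp point.
Start: joints at [-1.373, 0.527, 1.433, -0, 1.181, -0.178], TCP at [0.23, -0.581, 0.248] pointing down, gripper open.
Joint ranges: [-3.08, 3.08], [-0.75, 2.2], [0.22, 2.44], [-1.43, 4.57], [0, 2.65], [-2.85, 2.85]. Speed limits (rad/s): [2.79, 2.79, 3.14, 3.14, 3.14, 3.14].

### API

Orientations are given as a unit quaternion [x, y, z, w].
In Python, from rig import robot gives the robot as it stands. The module is installed in compiled form; this text tells all that it offers.
- The arm moves only by the tool move_arm, never from a script. Its argument "commands" is a list of rows, each a list of 5 numbers: the gripper's target within -1 to 1 (shut at 1, half-way at 0, fully open at -1), then the shift along the tool's x, y, z in mm, then the turn about the tool's x in degrees. A call has 1 to 8 rows; each row is the pose to reach, as a shift and turn from the pose commanded when the call began, along the tool's axes at that moment; what a row does not reach only later rows make up. A row lasts 1/12 s, in which the tool goes at most 41.7 mm and 7.16 degrees, less where a joint would pass 70% of its speed; a pose out of reach is approached as far as the arm can. A call with a gripper value outside its range is refused whole. The fingers move at their own pace and stop on an object; "newtons" is the grip in N (left out, the last holds). Time passes only in rows, so rows that repeat a pose let the fingers close. It gives the time, the measured TCP pose, the force and the opening at its end, in the units of the state.
- robot.get_obs(): the state, without advancing time (a new reading comes with each control period).
- robot.camera(name): name is "side" or "top"; returns a dict with "image" (400x640x3 uint8, red, green, blue), "fx", "fy", "cx", "cy" (pixels), "xyz" and "rotation" of the camera in the world. Camera axes: x right, y down, z forward; pixel columns grow to the right and rows downward; lengths in m; the calibration is good to about 2 mm. A picture is of the moment at which its call begins. There is no depth.
- robot.hand_in(): hands the job in, once; it reports no verdict.
Trained networks look in a picture, given as the dict that the camera call returned (one of the last four; its "shot" number tells which), for a name from the list of things; names that differ only in an ending like _2 or _b are one class to them, and where a whole thing is asked for, a point or a joint stands for the part that bears it (a point fixed in the world has none). Each returns a list of dicts, best first, with "p" (0 to 1); they miss things now and then, are a little off and sometimes report something else, mostly with a low value. They report only what shows in the picture. A call takes as long as a camera call.
- robot.regions_of(picture, name): "pixels" (400x640 bool, what is visible of it) and "bbox" ([left, top, right, bottom] in pixels, round what is visible of it).
The state is a dict: "time": time; "q": joint angles; "joint_velocities": joint speeds; "joint_torque": joint torques, N m; "position": TCP position; "tool_rot": TCP orientation; "ft_force": force on the tool from outside, world axes, zero at the start; "moment": the same for the moment, N m; "grip_width": finger opening in m.
Only numpy, scipy, OpenCV 4.12 (cv2) and the standard library are available. Lean on these libraries where they do the work, as an engineer would, in place of code of your own. Each camera call takes 0.05 s, during which the arm holds its last target.

### The job

The urn's spare brass knob got sealed into one of the three like tea tins on the buffet counter; the other two are packed tight and stay silent. First clear the sugar jar off the grey mat and stand it on the cork coaster, then lift the tins and shake or tip them end to end until you find the one that rattles, standing each silent one back upright where it was. Finish while holding the rattling tin level and still in the gripper, a few centimetres above the middle of the grey mat, and leave everything else on the counter alone.

Things in the scene. Friction and masses are not known exactly. Their poses are not given: they have to be found in the camera images.
- tin_a: one of three look-alike sealed tea tins: green box, brass lid and foot, blank label on each long side; 110 x 54 x 70 mm high (its x along the 110 mm, z up), rigid, flush straight sides. Origin at the centre of its underside. Stands loose on the counter, length within 0.2 rad of world x, about 150 mm in y from the next tin. Filled: 0.31 to 0.40 kg, so weight does not tell them apart
- tin_b: the second tin, outwardly like tin_a. Any one of the three (drawn anew each time) holds the brass ball knob: 32 mm, 0.15 kg, at mid-length at first, free to roll lengthways 36 mm either way. Tipped 0.3 rad end to end, or shaken lengthways, it runs from end to end: a moment change of about 0.1 N m about the tin's short axis, and knocks
- tin_c: the third tin, outwardly like tin_a. The two tins without the knob each hold a 0.15 kg packet, centred in the tin and wedged, that cannot shift, so a silent tin's weight stays in the middle of its length however it is tipped
- jar: sugar jar, lidded: blue ceramic cylinder 54 mm in diameter, straight-sided from the foot to 84 mm, then a round wooden lid (55 mm across) to 100 mm; 0.24 to 0.39 kg. Origin at the centre of its underside. Starts standing on the grey mat
- mat: grey square felt mat, 160 x 160 x 3 mm, fixed on the counter; origin at the centre of its underside (z = 0)
- coaster: round cork coaster, 120 mm across, 6 mm thick, flat, fixed on the counter; origin at the centre of its underside (z = 0)
- mug: bystander: white mug, 80 mm across, 85 mm high, handle at its +y; origin under its centre
- carton: bystander: closed cardboard carton, 75 x 130 x 60 mm high; origin under its centre
- spoon: bystander: steel spoon, 150 mm, lying along its x; origin under its middle
- card: bystander: blank white card in a small wooden foot, 85 mm wide (y), 68 mm high; origin under its centre
- jug: bystander: steel milk jug, 86 mm across, 115 mm high, handle at its +y; origin under its centre
- bowl: bystander: white bowl, 100 mm across, 42 mm high; origin under its centre
- syrup: bystander: amber glass bottle, 60 mm across, 210 mm high; origin under its centre

How it is judged:
By the outcome, as a careful person would: the job done as asked, in the order asked, and still so for the second after the job is handed in, while the arm keeps its last pose, push and grip.
It also fails if it takes over 72 s, if anything falls off the work surface, if the arm or the gripper's body presses on something with over 40 N, if the wrist force passes 120 N, or if a joint passes its speed limit or range.

## Working session

There is one attempt and no reset: what is moved stays moved. The work goes in short steps, Python scripts to look and compute and a tool call to move; the robot and the scene stay as the last step left them, time stands still between calls to the robot, and variables do not carry over. Pictures are saved under pics/ and viewed, and the job is handed in when it is done.

Besides the shell and the picture viewer there is one more tool, called after "Request:" as name(argument=value, ...) on one line, values as JSON. move_arm: Moves the arm, as the interface text tells. Its arguments: {"type":"object","properties":{"commands":{"type":"array","items":{"type":"array","items":{"type":"number"}}},"newtons":{"type":"number"}},"required":["commands"]}

```bash
mkdir -p pics
cat > h.py <<'E'
from rig import robot
import numpy as np, cv2, pickle
from scipy.spatial.transform import Rotation as R
def ray(c,u,v):
    d=np.array([(u-c["cx"])/c["fx"],(v-c["cy"])/c["fy"],1.])
    return np.array(c["xyz"]),np.array(c["rotation"]).reshape(3,3)@d
def onz(c,u,v,z):
    o,d=ray(c,u,v); return o+d*(z-o[2])/d[2]
def proj(c,p):
    q=np.array(c["rotation"]).reshape(3,3).T@(np.asarray(p,float)-np.array(c["xyz"])); return np.array([c["fx"]*q[0]/q[2]+c["cx"],c["fy"]*q[1]/q[2]+c["cy"]])
def save(c,n): cv2.imwrite("pics/"+n+".png",c["image"][:,:,::-1])
E
python3 - <<'E'
from h import *
o=robot.get_obs(); print({k:np.round(v,3) for k,v in o.items()})
print(R.from_quat(o["tool_rot"]).as_matrix().round(3))
for n in("top","side"):
    c=robot.camera(n); save(c,n+"0"); print(n,c["fx"],c["cx"],c["cy"],c["xyz"],np.round(c["rotation"],3))
    for k in["tin_a","jar","mat","coaster","mug","carton","spoon","card","jug","bowl","syrup"]:
        for r in robot.regions_of(c,k): 
            ys,xs=np.nonzero(r["pixels"]); print(k,round(r["p"],2),r["bbox"],onz(c,xs.mean(),ys.mean(),0).round(3))
E
```

```text
{'time': np.float64(0.0), 'q': array([-1.372,  0.528,  1.434, -0.   ,  1.181, -0.178]), 'joint_velocities': array([-0.002, -0.002, -0.   , -0.001,  0.001,  0.   ]), 'joint_torque': array([ -0.   , -44.005, -17.659,   0.063,   0.058,  -0.   ]), 'position': array([ 0.23 , -0.58 ,  0.247]), 'tool_rot': array([-0.695, -0.133,  0.695, -0.132]), 'ft_force': array([ 0.08 ,  0.662, -0.802]), 'moment': array([-0.005,  0.029, -0.011]), 'grip_width': np.float64(0.087)}
[[-0.     0.368 -0.93 ]
 [ 0.002 -0.93  -0.368]
 [-1.    -0.002 -0.   ]]
top 410.6106571124731 316.0638709712709 201.1349464751434 [ 0.48419867 -0.05091003  1.13947223] [ 0.71  -0.703  0.017 -0.031]Traceback (most recent call last):
  File "<stdin>", line 8, in <module>
  File "h.py", line 8, in onz
    o,d=ray(c,u,v); return o+d*(z-o[2])/d[2]
        ~~~^^^^^^^
  File "h.py", line 6, in ray
    return np.array(c["xyz"]),np.array(c["rotation"]).reshape(3,3)@d
                              ~~~~~~~~~~~~~~~~~~~~~~~~~~~~~~~^^^^^
ValueError: cannot reshape array of size 4 into shape (3,3)
```

```bash
sed -i 's/np.array(c\["rotation"\]).reshape(3,3)/R.from_quat(c["rotation"]).as_matrix()/' h.py
python3 - <<'E'
from h import *
for n in("top","side"):
    c=robot.camera(n); save(c,n+"0"); print(n,c["fx"],c["cx"],c["cy"],c["xyz"],np.round(c["rotation"],3)); pickle.dump(c,open(n+"0.pkl","wb"))
    for k in["tin_a","jar","mat","coaster","mug","carton","spoon","card","jug","bowl","syrup"]:
        for r in robot.regions_of(c,k): 
            ys,xs=np.nonzero(r["pixels"]); print(k,round(r["p"],2),np.round(r["bbox"]),onz(c,xs.mean(),ys.mean(),0).round(3))
E
```

```text
top 410.6106571124731 316.0638709712709 201.1349464751434 [ 0.48419867 -0.05091003  1.13947223] [ 0.71  -0.703  0.017 -0.031]
tin_a 0.78 [316. 224. 341. 269.] [ 0.437 -0.063  0.   ]
tin_a 0.72 [375. 206. 405. 251.] [ 0.488 -0.229  0.   ]
tin_a 0.69 [428. 218. 457. 265.] [ 0.46  -0.376  0.   ]
jar 0.59 [257. 169. 284. 189.] [0.624 0.102 0.   ]
jar 0.17 [153. 140. 200. 175.] [0.691 0.361 0.   ]
mat 0.68 [231. 149. 300. 213.] [0.617 0.113 0.   ]
mat 0.4 [335. 127. 388. 163.] [ 0.722 -0.151  0.   ]
coaster 0.93 [162. 215. 208. 259.] [0.461 0.335 0.   ]
mug 0.73 [408. 131. 444. 177.] [ 0.693 -0.33   0.   ]
carton 0.74 [334. 131. 388. 162.] [ 0.722 -0.151  0.   ]
carton 0.52 [234. 149. 297. 210.] [0.617 0.116 0.   ]
spoon 0.87 [237. 244. 255. 296.] [0.384 0.157 0.   ]
card 0.76 [270. 119. 299. 135.] [0.77  0.056 0.   ]
jug 0.91 [152. 144. 200. 172.] [0.69  0.361 0.   ]
jug 0.53 [482. 192. 541. 216.] [ 0.563 -0.556  0.   ]
bowl 0.84 [127. 170. 163. 205.] [0.6   0.456 0.   ]
bowl 0.16 [162. 213. 207. 258.] [0.462 0.336 0.   ]
syrup 0.83 [483. 190. 539. 217.] [ 0.564 -0.555  0.   ]
syrup 0.64 [233. 149. 298. 211.] [0.617 0.115 0.   ]
side 431.46638444246804 314.6779346276879 204.91786734738525 [-0.01428992  0.55926868  0.96807177] [-0.362  0.861 -0.331  0.134]
tin_a 0.77 [334. 202. 378. 245.] [ 0.46  -0.086  0.   ]
tin_a 0.71 [395. 148. 422. 181.] [ 0.513 -0.403  0.   ]
jar 0.8 [259. 196. 282. 236.] [ 0.657  0.065 -0.   ]
mat 0.84 [230. 211. 307. 263.] [0.611 0.127 0.   ]
coaster 0.9 [212. 295. 263. 340.] [0.465 0.336 0.   ]
carton 0.93 [285. 142. 331. 188.] [ 0.744 -0.169  0.   ]
spoon 0.67 [292. 272. 343. 312.] [0.387 0.149 0.   ]
jug 0.61 [152. 230. 206. 278.] [0.726 0.332 0.   ]
bowl 0.65 [149. 282. 186. 321.] [0.624 0.434 0.   ]
```

View pics/top0.png

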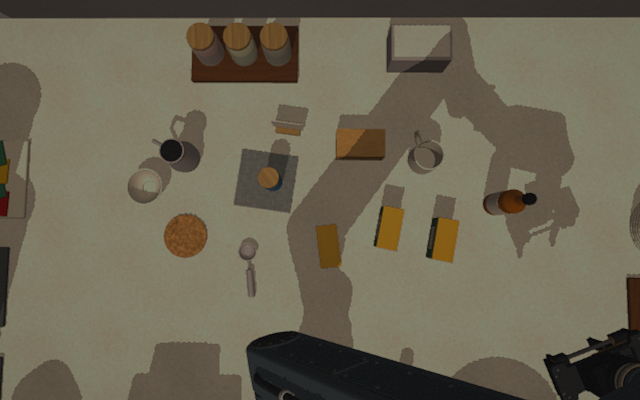

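View pics/side0.png

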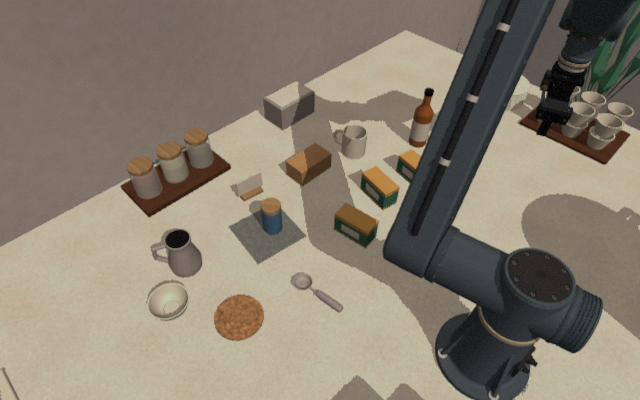

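```bash
cat >> h.py <<'E'
def brass(c,r,z):
    m=r["pixels"].astype(np.uint8); m=cv2.dilate(m,np.ones((5,5)))
    hsv=cv2.cvtColor(c["image"],cv2.COLOR_RGB2HSV)
    b=((hsv[...,0]>8)&(hsv[...,0]<35)&(hsv[...,1]>130)&(m>0))
    n,l,s,ce=cv2.connectedComponentsWithStats(b.astype(np.uint8)); i=1+np.argmax(s[1:,4])
    ys,xs=np.nonzero(l==i); P=np.array([onz(c,x,y,z)[:2] for x,y in zip(xs,ys)])*1000
    return P
def goto(x,y,z,phi):
    "shifts in tool axes (mm), turn (deg) to world TCP x,y,z and tool-y heading phi deg"
    o=robot.get_obs(); M=R.from_quat(o["tool_rot"]).as_matrix()
    s=M.T@(np.array([x,y,z])-o["position"])*1000; p=np.degrees(np.arctan2(M[1,1],M[0,1]))
    return s.round(1),round((p-phi+180)%360-180,2)
E
python3 - <<'E'
from h import *
c=robot.camera("top")
for k,z in(("tin_a",.07),("jar",.103)):
  for r in robot.regions_of(c,k)[:3]:
    P=brass(c,r,z); 
    print(k,round(r["p"],2),len(P),P.mean(0).round(1),cv2.minAreaRect(P.astype(np.float32)))
for k in("mat","coaster"):
    r=robot.regions_of(c,k)[0]; ys,xs=np.nonzero(r["pixels"]); P=np.array([onz(c,x,y,.004)[:2] for x,y in zip(xs,ys)])*1000
    print(k,P.mean(0),cv2.minAreaRect(P.astype(np.float32)))
for k,z in (("mat",.003),("coaster",.006)):
  c=robot.camera("side")
  r=robot.regions_of(c,k)[0]; ys,xs=np.nonzero(r["pixels"]); P=np.array([onz(c,x,y,z)[:2] for x,y in zip(xs,ys)])*1000
  print(k,P.mean(0),cv2.minAreaRect(P.astype(np.float32)))
for k,z in(("tin_a",.07),("jar",.103)):
  for r in robot.regions_of(c,k)[:3]:
    P=brass(c,r,z); 
    print(k,round(r["p"],2),len(P),P.mean(0).round(1),cv2.minAreaRect(P.astype(np.float32)))
E
```

```text
tin_a 0.95 899 [ 489.7 -219.7] ((490.0898132324219, -219.82473754882812), (54.86640167236328, 109.21109008789062), 79.3887710571289)
tin_a 0.77 872 [441.6 -61.2] ((441.6742858886719, -61.151153564453125), (109.5678939819336, 53.135005950927734), 7.302018642425537)
tin_a 0.71 932 [ 461.4 -361.2] ((461.7546081542969, -360.8760070800781), (57.1236457824707, 108.91812133789062), 79.4570541381836)
jar 0.92 347 [615.2  93.4] ((615.3826293945312, 93.60133361816406), (51.37557601928711, 51.08208465576172), 0.9359349608421326)
mat [618.01395974 114.36182813] ((619.2440795898438, 112.15788269042969), (164.36398315429688, 166.21083068847656), 82.41517639160156)
coaster [461.00740786 334.96583153] ((460.57373046875, 334.74072265625), (120.10366821289062, 118.63664245605469), 28.15613555908203)
mat [611.30003154 127.13514834] ((620.715087890625, 112.28389739990234), (162.43295288085938, 160.72854614257812), 82.17115783691406)
coaster [462.65836177 336.67800248] ((464.3721008300781, 336.0352783203125), (117.6166000366211, 118.98516845703125), 5.231115818023682)
tin_a 0.88 680 [437.6 -56.2] ((438.9244384765625, -56.44483184814453), (112.22916412353516, 59.50738525390625), 7.037676811218262)
tin_a 0.77 557 [ 484.2 -214.6] ((485.5733642578125, -215.2888946533203), (60.523590087890625, 114.01055908203125), 77.69821166992188)
tin_a 0.68 260 [ 481.9 -357.7] ((475.75128173828125, -359.41851806640625), (61.836265563964844, 74.52661895751953), 79.96826934814453)
jar 0.96 28 [593.2 100.4] ((592.2677001953125, 103.10904693603516), (25.60300064086914, 23.801536560058594), 37.4587516784668)
```

```bash
python3 -c "
from h import *
print(goto(.6155,.0936,.22,-90))"
```

```text
(array([  27.5, -485.5, -606.7]), np.float64(21.59))
```

Request:
move_arm(commands=[[-1,0,-486,-607,21.6],[-1,0,-486,-607,21.6],[-1,0,-486,-607,21.6],[-1,0,-486,-607,21.6],[-1,0,-486,-607,21.6],[-1,0,-486,-607,21.6],[-1,0,-486,-607,21.6],[-1,0,-486,-607,21.6]])

```text
time: 2.52
position: [0.396, -0.29, 0.2478]
tool_rot: [0.707, -0.0, -0.707, -0.0]
ft_force: [1.2, -0.6, 0.0]
grip_width: 0.0872
```

```bash
python3 -c "
from h import *
print(goto(.6155,.0936,.22,-90),robot.get_obs()['position'])"
```

```text
(array([  27.8, -383.7, -219.2]), np.float64(-0.05)) [ 0.39595225 -0.28996523  0.24782476]
```

Request:
move_arm(commands=[[-1,28,-384,-219,0],[-1,28,-384,-219,0],[-1,28,-384,-219,0],[-1,28,-384,-219,0],[-1,28,-384,-219,0],[-1,28,-384,-219,0],[-1,28,-384,-219,0],[-1,28,-384,-219,0]])

```text
time: 3.18
position: [0.5609, -0.0007, 0.2266]
tool_rot: [0.707, -0.0, -0.707, 0.0]
ft_force: [2.9, -0.5, 0.0]
grip_width: 0.0871
```

```bash
python3 -c "
from h import *
print(goto(.6155,.0936,.22,-90),robot.get_obs()['position'])"
```

```text
(array([  6.6, -94.3, -54.6]), np.float64(0.0)) [ 0.56094817 -0.00066127  0.22657567]
```

Request:
move_arm(commands=[[-1,6,-94,-54,0],[-1,6,-94,-54,0],[-1,6,-94,-54,0],[-1,6,-94,-54,0]])

```text
time: 3.52
position: [0.6165, 0.0961, 0.2202]
tool_rot: [0.708, 0.002, -0.706, 0.001]
ft_force: [0.6, 0.3, -0.2]
grip_width: 0.0869
```

```bash
python3 -c "
from h import *
print(goto(.6155,.0936,.068,-90),robot.get_obs()['position'])
c=robot.camera('side');save(c,'s1')
c=robot.camera('top');save(c,'t1')"
```

```text
(array([152.2,   2.8,   1.5]), np.float64(0.29)) [0.61648786 0.09614462 0.22023495]
```

View pics/s1.png

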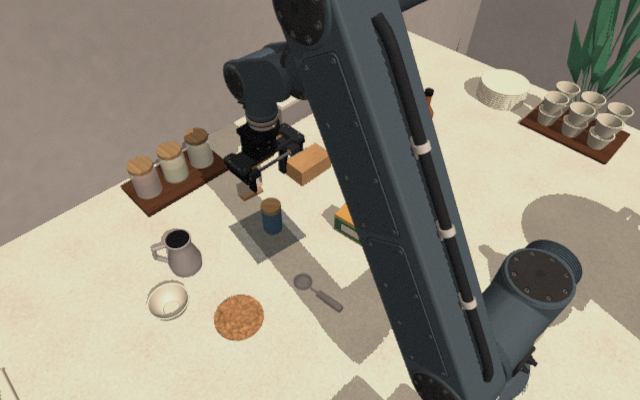

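The gripper stands over the jar (lid at about 271,205 px). Descending.

Request:
move_arm(commands=[[-1,40,1,0,0],[-1,80,1,0,0],[-1,115,1,0,0],[-1,140,1,0,0],[-1,152,1,0,0],[-1,152,1,0,0]])

```text
time: 4.12
position: [0.6116, 0.0888, 0.0657]
tool_rot: [-0.705, 0.001, 0.709, 0.001]
ft_force: [0.2, 0.1, -0.2]
grip_width: 0.087
```

```bash
python3 -c "
from h import *
print(goto(.6155,.0936,.068,-90),robot.get_obs()['position'])
c=robot.camera('side');save(c,'s2')"
```

```text
(array([-2.3, -4.8, -3.8]), np.float64(-0.12)) [0.61164809 0.08880611 0.06574656]
```

View pics/s2.png

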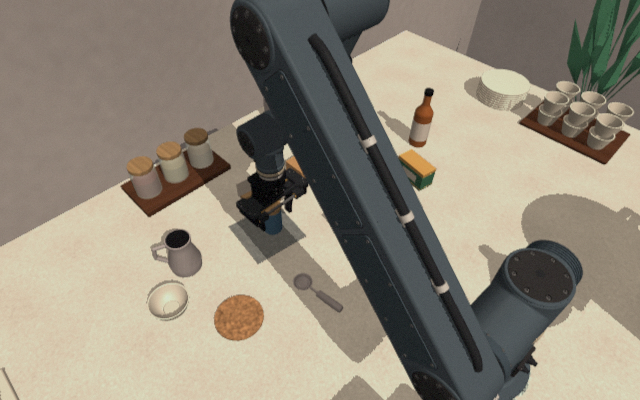

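Request:
move_arm(commands=[[-1,-2,-4,-3,0],[-1,-2,-4,-3,0]])

```text
time: 4.33
position: [0.6197, 0.0944, 0.0731]
tool_rot: [0.709, -0.0, -0.705, -0.0]
ft_force: [0.2, 0.3, -0.3]
grip_width: 0.087
```

```bash
python3 -c "
from h import *
print(goto(.6155,.0936,.068,-90),robot.get_obs()['position'])
print(goto(.6155,.0936,.068,-90),robot.get_obs()['position'])
"
```

```text
(array([5.1, 0.8, 4.2]), np.float64(-0.03)) [0.61969875 0.09438807 0.0731489 ]
(array([5.1, 0.8, 4.2]), np.float64(-0.03)) [0.61969875 0.09438807 0.0731489 ]
```

Request:
move_arm(commands=[[1,2,0,2,0],[1,2,0,2,0],[1,2,0,2,0],[1,2,0,2,0],[1,2,0,2,0],[1,2,0,2,0]], newtons=30)

```text
time: 4.83
position: [0.6152, 0.0945, 0.0686]
tool_rot: [0.707, -0.0, -0.707, -0.0]
ft_force: [0.4, 2.8, 2.4]
grip_width: 0.0551
```

```bash
python3 -c "
from h import *
for i in range(4):
  o=robot.get_obs();print(o['position'].round(4),o['q'].round(4),o['ft_force'].round(2),o['moment'].round(3),o['grip_width'])
  c=robot.camera('top')
"
```

```text
[0.6152 0.0945 0.0686] [-2.7100e-02  7.5990e-01  1.5652e+00  5.0000e-04  8.1630e-01  1.5437e+00] [0.45 2.77 2.37] [0.647 0.11  0.043] 0.05509780185603247
[0.6152 0.0946 0.0685] [-2.7000e-02  7.6000e-01  1.5652e+00  8.0000e-04  8.1620e-01  1.5437e+00] [0.59 1.12 1.  ] [ 0.28  -0.027 -0.007] 0.05398043726790279
[0.6152 0.0946 0.0685] [-2.7000e-02  7.6000e-01  1.5651e+00  7.0000e-04  8.1630e-01  1.5437e+00] [0.12 1.76 1.02] [ 0.273  0.018 -0.011] 0.05385451864867451
[0.6152 0.0946 0.0685] [-2.7000e-02  7.6010e-01  1.5652e+00  6.0000e-04  8.1630e-01  1.5437e+00] [-0.26  1.93  0.83] [0.252 0.022 0.025] 0.05360327269624248
```

Request:
move_arm(commands=[[1,-15,0,0,0],[1,-45,0,0,0],[1,-80,0,0,0],[1,-110,0,0,0],[1,-130,0,0,0],[1,-130,-20,15,0],[1,-130,-50,35,0],[1,-130,-80,55,0]])

```text
time: 5.7
position: [0.5594, 0.1739, 0.1982]
tool_rot: [-0.707, 0.001, 0.707, 0.001]
ft_force: [-0.7, 0.7, -4.9]
grip_width: 0.0537
```

```bash
python3 -c "
from h import *
o=robot.get_obs();print(o['position'],o['ft_force'],o['grip_width'])
print(goto(.4615,.3355,.1985,-90))
"
```

```text
[0.55941722 0.17392445 0.19817299] [-0.67668848  0.66112976 -4.87291152] 0.05370688924570299
(array([  -0.3, -161.3,   98.4]), np.float64(-0.17))
```

Request:
move_arm(commands=[[1,0,-34,21,0],[1,0,-68,42,0],[1,0,-102,63,0],[1,0,-132,81,0],[1,0,-152,93,0],[1,0,-161,98,0],[1,0,-161,98,0],[1,0,-161,98,0]])

```text
time: 6.37
position: [0.4621, 0.3349, 0.1979]
tool_rot: [-0.707, 0.0, 0.707, -0.001]
ft_force: [-0.2, 0.4, -3.5]
grip_width: 0.0542
```

```bash
python3 -c "
from h import *
c=robot.camera('side');save(c,'s3')
o=robot.get_obs();print(o['position'],o['ft_force'],o['grip_width'])
print(goto(.4615,.3355,.0725,-90))
"
```

```text
[0.46272174 0.33434567 0.19806239] [ 0.56622507  0.34558937 -3.35205324] 0.05389270517341297
(array([125.6,  -1.3,   1.2]), np.float64(-0.02))
```

View pics/s3.png

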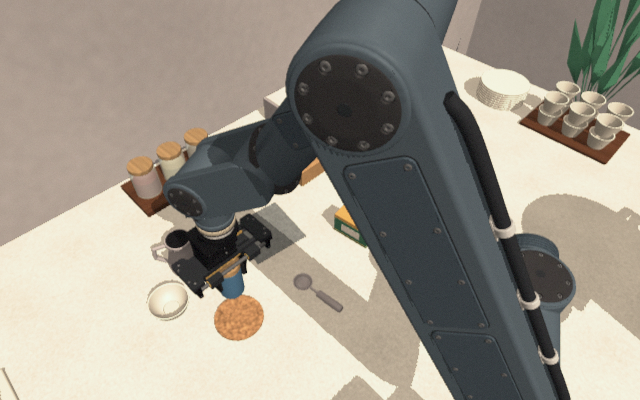

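The jar hangs above the coaster (coaster about 239,318 px). Lowering.

Request:
move_arm(commands=[[1,35,-1,1,0],[1,70,-1,1,0],[1,98,-1,1,0],[1,114,-1,1,0],[1,120,-1,1,0],[1,123,-1,1,0],[1,126,-1,1,0],[1,126,-1,1,0]])

```text
time: 7.08
position: [0.4624, 0.3361, 0.0731]
tool_rot: [0.708, -0.0, -0.706, -0.001]
ft_force: [1.3, 0.5, -3.3]
grip_width: 0.0536
```

```bash
python3 -c "
from h import *
c=robot.camera('side');save(c,'s4')
o=robot.get_obs();print(o['position'],o['ft_force'],o['grip_width'])
"
```

```text
[0.46235735 0.33631246 0.07347354] [ 0.25635995 -0.28357166 -2.69812921] 0.0538068845004202
```

View pics/s4.png

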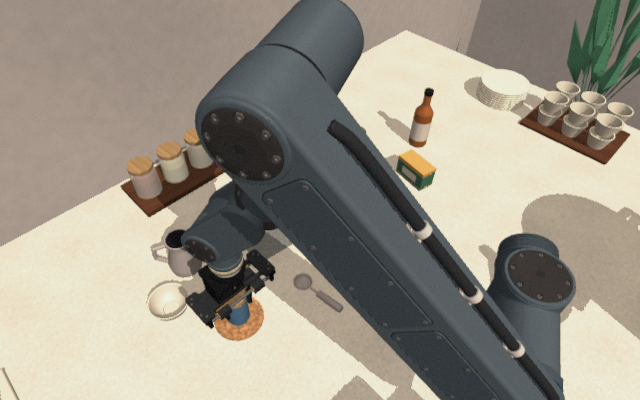

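Request:
move_arm(commands=[[1,1,0,0,0],[1,2,0,0,0],[1,2.5,0,0,0],[1,2.5,0,0,0]])

```text
time: 7.47
position: [0.462, 0.3368, 0.0714]
tool_rot: [0.708, 0.0, -0.706, -0.0]
ft_force: [-0.3, -0.5, 5.4]
grip_width: 0.054
```

```bash
python3 -c "
from h import *
o=robot.get_obs();print(o['position'],o['ft_force'],o['grip_width'])
"
```

```text
[0.46202575 0.33678484 0.07140193] [-0.25469893 -0.48051915  5.36761085] 0.053950274208341295
```

Contact. Release, then rise.

Request:
move_arm(commands=[[0.2,-1,0,0,0],[-0.2,-1,0,0,0],[-1,-1,0,0,0],[-1,-1,0,0,0],[-1,-15,0,0,0],[-1,-50,0,0,0],[-1,-90,0,0,0],[-1,-130,0,0,0]])

```text
time: 8.13
position: [0.4604, 0.3359, 0.2004]
tool_rot: [-0.706, 0.001, 0.708, -0.0]
ft_force: [1.4, 0.5, 0.4]
grip_width: 0.0836
```

```bash
python3 -c "
from h import *
c=robot.camera('side');save(c,'s5')
o=robot.get_obs();print(o['position'],o['ft_force'],o['grip_width'])
print(goto(.4417,-.0612,.18,-82.7),goto(.4417,-.0612,.18,-82.7))
"
```

```text
[0.46498689 0.33837279 0.20902424] [0.91736053 0.57883835 3.78440578] 0.084814363865431
(array([ 26.4, 399.7,  23.7]), np.float64(-7.28)) (array([ 26.4, 399.7,  23.7]), np.float64(-7.28))
```

View pics/s5.png

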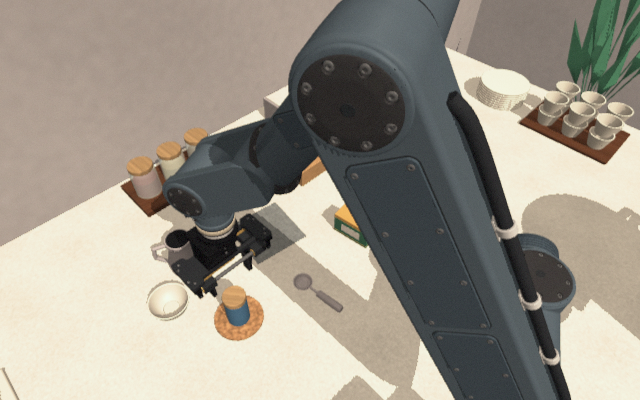

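Request:
move_arm(commands=[[-1,0,40,0,0],[-1,0,80,0,-2],[-1,0,120,5,-4],[-1,0,160,5,-7],[-1,0,200,10,-7.3],[-1,0,240,15,-7.3],[-1,0,280,20,-7.3],[-1,0,320,20,-7.3]])

```text
time: 8.85
position: [0.4394, 0.0149, 0.1997]
tool_rot: [-0.705, -0.045, 0.706, -0.045]
ft_force: [0.7, 0.3, 0.2]
grip_width: 0.0874
```

Request:
move_arm(commands=[[-1,5,40,0,0],[-1,5,70,0,0],[-1,5,78,0,0],[-1,5,78,0,0],[-1,5,78,0,0]])

```text
time: 9.27
position: [0.4505, -0.0607, 0.1947]
tool_rot: [-0.705, -0.045, 0.706, -0.044]
ft_force: [-0.0, 0.3, 0.8]
grip_width: 0.0868
```

```bash
python3 -c "
from h import *
c=robot.camera('top');save(c,'t6')
o=robot.get_obs();print(o['position'],o['ft_force'],o['grip_width'])
print(goto(.4417,-.0612,.051,-82.7))
c=robot.camera('top')
o=robot.get_obs();print(o['position'],o['ft_force'],o['grip_width'])
print(goto(.4417,-.0612,.051,-82.7))
"
```

```text
[ 0.45028103 -0.05992382  0.19470244] [1.09612218 0.39218514 0.18533804] 0.08696750274963878
(array([143.7,   0.4,   8.5]), np.float64(0.01))
[ 0.45026497 -0.05951794  0.19476414] [ 0.28131433  0.77302939 -1.46694899] 0.08708376520578522
(array([143.8,   0.7,   8.5]), np.float64(0.07))
```

View pics/t6.png

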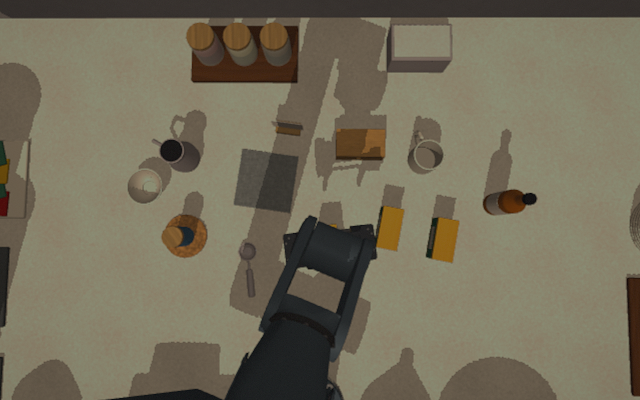

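```bash
python3 -c "
from h import *
c=pickle.load(open('top0.pkl','rb'))
print(proj(c,[.462,.336,.106]),proj(c,[.462,.336,.006]))
c=pickle.load(open('side0.pkl','rb'))
print(proj(c,[.462,.336,.106]),proj(c,[.462,.336,.006]))
c=cv2.imread('pics/t6.png');cv2.imwrite('pics/z.png',cv2.resize(c[180:280,120:260],None,fx=5,fy=5))
"
```

```text
[171.04613138 236.45300395] [184.48968181 235.81516377]
[233.34719559 295.59225553] [238.77354932 316.62821747]
```

View pics/z.png

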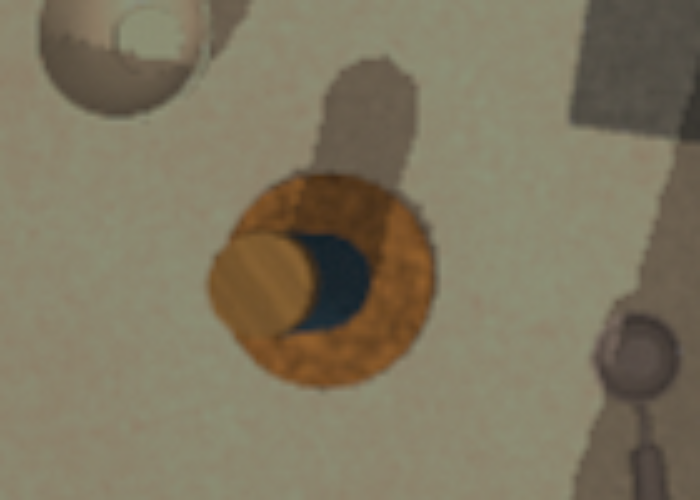

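The jar is upright on the coaster, lid at the expected (171,237). Down onto the first tin.

Request:
move_arm(commands=[[-1,40,0.5,8.5,0],[-1,78,0.5,8.5,0],[-1,110,0.5,8.5,0],[-1,132,0.5,8.5,0],[-1,143,0.5,8.5,0],[-1,143.5,0.5,8.5,0],[-1,143.5,0.5,8.5,0]])

```text
time: 9.95
position: [0.4422, -0.0611, 0.0511]
tool_rot: [-0.705, -0.046, 0.706, -0.045]
ft_force: [-0.2, 0.5, -0.1]
grip_width: 0.0873
```

Request:
move_arm(commands=[[1,0,0,0,0],[1,0,0,0,0],[1,0,0,0,0],[1,0,0,0,0],[1,0,0,0,0],[1,0,0,0,0]], newtons=40)

```text
time: 10.45
position: [0.4425, -0.0622, 0.052]
tool_rot: [0.706, 0.045, -0.706, 0.044]
ft_force: [1.9, 5.7, 3.7]
grip_width: 0.0549
```

```bash
python3 -c "
from h import *
for i in range(3):
  o=robot.get_obs();print(o['position'].round(4),o['ft_force'].round(2),o['moment'].round(3),o['grip_width'])
  c=robot.camera('top')
print(goto(.4417,-.0612,.051,-82.7))
"
```

```text
[ 0.4425 -0.0622  0.052 ] [1.95 5.72 3.68] [ 1.156 -0.053  0.028] 0.05487539234137337
[ 0.4423 -0.0621  0.052 ] [0.12 4.41 5.61] [ 0.768 -0.057  0.001] 0.05352614445690803
[ 0.4424 -0.0621  0.052 ] [0.17 4.47 6.4 ] [ 0.767 -0.04  -0.071] 0.053751728148041064
(array([ 1. , -1. ,  0.6]), np.float64(-0.06))
```

Request:
move_arm(commands=[[1,-10,0,0,0],[1,-30,0,0,0],[1,-60,0,0,0],[1,-90,0,0,0],[1,-110,0,0,0],[1,-120,0,0,0],[1,-120,0,0,0],[1,-120,0,0,0]])

```text
time: 11.27
position: [0.4423, -0.0627, 0.1714]
tool_rot: [0.706, 0.045, -0.706, 0.045]
ft_force: [-0.3, 1.1, -3.1]
grip_width: 0.0539
```

```bash
cat >> h.py <<'E'
def ms(n=8,v=True):
    L=[];
    for i in range(n):
        robot.camera("top"); o=robot.get_obs(); M=R.from_quat(o["tool_rot"]).as_matrix(); L.append(np.r_[M.T@o["moment"],M.T@o["ft_force"]])
    L=np.array(L)
    if v: print("my:",L[:,1].round(3))
    print("t",o["time"],"pos",o["position"].round(4),"mean tool m,f",L.mean(0).round(3),"sd",L.std(0).round(3),o["grip_width"])
E
python3 -c "
from h import *
ms()"
```

```text
my: [ 0.024 -0.095  0.006 -0.048 -0.027 -0.023  0.011  0.037]
t 11.6667 pos [ 0.4424 -0.0625  0.1708] mean tool m,f [ 0.007 -0.014 -0.025  3.843  0.082  0.167] sd [0.02  0.04  0.02  0.535 0.558 0.517] 0.053429629596296414
```

Request:
move_arm(commands=[[1,0,0,-40,0],[1,0,0,-80,0],[1,0,0,-80,0],[1,0,0,-80,0],[1,0,0,-80,0]])

```text
time: 12.08
position: [0.5213, -0.0521, 0.1707]
tool_rot: [-0.705, -0.045, 0.706, -0.045]
ft_force: [-1.1, -0.0, -3.7]
grip_width: 0.0539
```

```bash
python3 -c "
from h import *
ms()"
```

```text
my: [-0.106 -0.099 -0.062 -0.078 -0.128 -0.063 -0.085 -0.074]
t 12.4833 pos [ 0.5216 -0.0526  0.1716] mean tool m,f [-0.006 -0.087 -0.028  4.004  0.058  0.207] sd [0.038 0.021 0.025 0.427 0.23  0.386] 0.05386953654228105
```

Request:
move_arm(commands=[[1,0,0,40,0],[1,0,0,80,0],[1,0,0,80,0],[1,0,0,80,0],[1,0,0,80,0]])

```text
time: 12.9
position: [0.4432, -0.0631, 0.172]
tool_rot: [0.706, 0.044, -0.705, 0.045]
ft_force: [0.1, 0.0, -5.0]
grip_width: 0.0538
```

```bash
python3 -c "
from h import *
ms()"
```

```text
my: [0.094 0.052 0.037 0.038 0.    0.041 0.016 0.027]
t 13.3 pos [ 0.4432 -0.0626  0.1714] mean tool m,f [ 2.000e-03  3.800e-02 -3.600e-02  3.827e+00  5.300e-02 -4.380e-01] sd [0.016 0.026 0.027 0.341 0.416 0.507] 0.05378326629618454
```

Request:
move_arm(commands=[[1,0,0,-40,0],[1,0,0,-60,0],[1,0,0,-60,0],[1,0,0,-60,0],[1,0,0,-60,0]])

```text
time: 13.72
position: [0.5013, -0.0546, 0.171]
tool_rot: [-0.705, -0.045, 0.706, -0.045]
ft_force: [-0.9, 0.5, -4.3]
grip_width: 0.0536
```

```bash
python3 -c "
from h import *
ms(12)"
```

```text
my: [-0.118 -0.114 -0.067 -0.045 -0.058 -0.024 -0.046 -0.044 -0.085 -0.106
 -0.118 -0.055]
t 14.3167 pos [ 0.5021 -0.0551  0.1715] mean tool m,f [-2.000e-03 -7.300e-02 -4.500e-02  3.969e+00  2.010e-01  5.800e-02] sd [0.026 0.032 0.024 0.422 0.328 0.647] 0.053980665542267346
```

Request:
move_arm(commands=[[1,0,0,-40,0],[1,0,0,-80,0],[1,0,0,-80,0],[1,0,0,-40,0],[1,0,0,0,0],[1,0,0,0,0],[1,0,0,0,0],[1,0,0,0,0]])

```text
time: 14.98
position: [0.5026, -0.0554, 0.1718]
tool_rot: [0.706, 0.045, -0.705, 0.045]
ft_force: [1.2, 0.2, -3.3]
grip_width: 0.0536
```

```bash
python3 -c "
from h import *
ms(12)"
```

```text
my: [ 0.049  0.026  0.117  0.071 -0.01   0.01   0.021  0.017 -0.001 -0.045
  0.006 -0.001]
t 15.5833 pos [ 0.5023 -0.055   0.1714] mean tool m,f [ 0.008  0.022 -0.022  3.895  0.013  0.065] sd [0.023 0.04  0.033 0.479 0.407 0.614] 0.053671722920444274
```

Same pose, two arrivals: the moment about the short axis differs by 0.095 N m, so this tin rattles. Taking it to the mat.

```bash
python3 -c "
from h import *
c=robot.camera('side');save(c,'s7')
print(goto(.62,.112,.1715,-82.7))"
```

```text
(array([  -0. , -150.7, -138. ]), np.float64(-0.0))
```

View pics/s7.png

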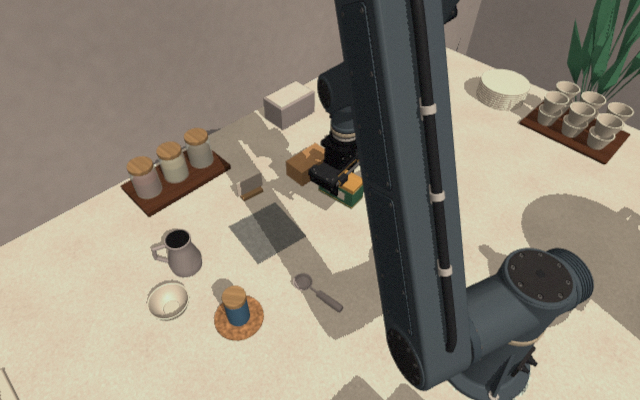

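The tin is held level (about 340,190 px), and the mat is clear at about (268,233).

Request:
move_arm(commands=[[1,0,-15,-14,0],[1,0,-38,-35,0],[1,0,-62,-57,0],[1,0,-86,-79,0],[1,0,-110,-101,0],[1,0,-132,-121,0],[1,0,-145,-133,0],[1,0,-151,-138,0]])

```text
time: 16.3
position: [0.6214, 0.1148, 0.1713]
tool_rot: [0.706, 0.046, -0.705, 0.045]
ft_force: [0.5, 1.5, -4.2]
grip_width: 0.0537
```

Request:
move_arm(commands=[[1,15,0,0,0],[1,35,0,0,0],[1,55,0,0,0],[1,72,0,0,0],[1,80,0,0,0],[1,82,0,0,0],[1,82,0,0,0],[1,82,0,0,0]])

```text
time: 16.97
position: [0.6206, 0.112, 0.0903]
tool_rot: [0.706, 0.045, -0.705, 0.045]
ft_force: [-0.6, -0.3, -3.9]
grip_width: 0.0535
```

```bash
python3 -c "
from h import *
ms(6)
print(goto(.62,.112,.09,-82.7),robot.get_obs()['tool_rot'])
for n in('side','top'):
  c=robot.camera(n);save(c,n+'8')
  for k in ('tin_a','jar'):
    for r in robot.regions_of(c,k)[:3]: print(n,k,r['p'],r['bbox'])
  print(proj(c,[.62,.112,.038]),[proj(c,[x,y,.003]).round() for x,y in((.62,.112),)])
"
```

```text
my: [ 0.019  0.008 -0.005 -0.073 -0.001 -0.034]
t 17.2667 pos [0.6203 0.1123 0.0903] mean tool m,f [-0.004 -0.014 -0.011  3.783  0.027  0.335] sd [0.028 0.031 0.009 0.347 0.593 0.348] 0.05386897927170433
(array([0.3, 0.2, 0.4]), np.float64(-0.01)) [ 0.70615754  0.04493551 -0.70519292  0.04500317]
side tin_a 0.83 [253.3, 200.4, 288.6, 236.5]
side tin_a 0.76 [402.0, 150.7, 434.9, 187.9]
side tin_a 0.15 [221.8, 282.1, 251.6, 324.6]
side jar 0.83 [222.0, 284.6, 249.8, 327.3]
[266.1385436  222.43026581] [array([267., 230.])]
top tin_a 0.79 [373.7, 208.2, 408.0, 250.1]
top tin_a 0.41 [267.0, 185.9, 277.3, 199.7]
top jar 0.61 [163.1, 228.5, 179.3, 235.5]
top jar 0.17 [409.1, 129.6, 444.4, 176.7]
[264.52742559 178.28615018] [array([266., 180.])]
```

View pics/side8.png

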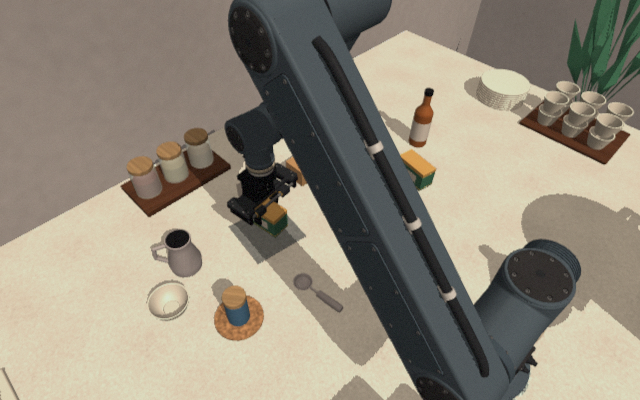

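View pics/top8.png

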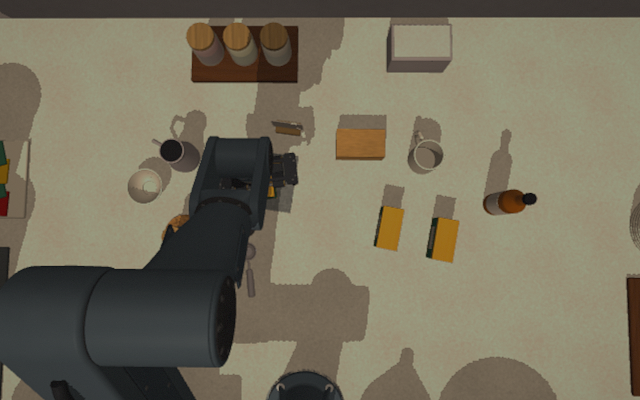

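The tin is level above the mat (about 268,220 px in the side view), and everything else is undisturbed. I'll settle briefly, then hand in.

Request:
move_arm(commands=[[1,0,0,0,0],[1,0,0,0,0],[1,0,0,0,0],[1,0,0,0,0],[1,0,0,0,0],[1,0,0,0,0],[1,0,0,0,0],[1,0,0,0,0]])

```text
time: 18.23
position: [0.6199, 0.1123, 0.0895]
tool_rot: [-0.706, -0.045, 0.706, -0.045]
ft_force: [0.5, -0.3, -4.1]
grip_width: 0.0537
```

```bash
python3 -c "
from h import *
o=robot.get_obs();print(o['position'],o['joint_velocities'].round(3),o['grip_width'])
print(robot.hand_in())"
```

```text
[0.6199043  0.11225935 0.08948229] [-0.    -0.     0.    -0.     0.001  0.001] 0.05372554642874352
the job is handed in; nothing more can be done
None
```

I found the rattling tin and handed the job in at about 18 s. The gripper is holding it level and still above the middle of the grey mat.

- **Jar:** I moved it off the mat first and stood it on the cork coaster. A picture afterwards showed it upright and centred.
- **Tin:** The first tin I lifted, the one at about (0.44, -0.06), was the one that rattles. Shaking it lengthways swung the moment about its short axis from about -0.08 to +0.03 N m. Two stops at the same pose, reached from opposite ends, differed by 0.095 N m, against about 0.1 expected for the knob. I did not lift the other two tins, so I have no silent tin to compare against.
- **Last checks:**
  - The tool is within about 1 mm of the mat's middle, with the tin's underside about 35 mm above the felt.
  - The joints are at rest and the grip is firm at 53.7 mm.
  - In the last pictures the two other tins and everything else in view were where they started.
  - The final moment reading was near zero, so the knob is probably near mid-length again after the gentle carry. I did not shake the tin again over the mat.
  - In the last top view the network gave this tin a low score (0.41), because the arm hides most of it. The side view confirmed it.

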